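# Return the adhesive packs to their holders

## Robot

A 6-joint arm with a two-finger parallel gripper is mounted at the origin on the work surface. World frame = base frame: x ahead of the robot, y to its left, z up, the work surface at z = 0. Lengths are in m, angles in degrees, forces in N, time in s.
With the tool pointing down it reaches from about 0.35 to 0.925 m from the base axis. Payload 6.4 kg.
Tool frame: the origin (TCP) lies midway between the tips of the shut fingers; the grasp point (between the pads) lies 19 mm behind it (grasp_offset is the distance from the TCP to the grasp point, in m); z points along the fingers, y is the direction in which the jaws open and shut (so a half turn about z gives the same grasp; the last joint's range is limited). The gripper opens to 94 mm and grips with 3 to 60 N. Pads are 16 mm wide; open, the fingers measure 119 mm over their backs; the gripper's body (75 mm by 177 mm) begins 78 mm behind the grasp point.
Start: joints at [57.29, 14.043, 89.255, -0, 76.702, -9.975], TCP at [0.251, 0.6, 0.167] pointing down, gripper open.
Joint ranges: [-179.41, 179.41], [-58.25, 129.5], [7.25, 145.43], [-54.29, 234.29], [11.92, 165.04], [-157.13, 157.13]. Speed limits (degrees/s): [147.25, 147.25, 180, 180, 180, 180].

## Interface

Orientations are given as a 3x3 rotation matrix whose columns are the frame's x, y, z axes.
In Python, from workcell import * gives the robot as it stands.
- The arm moves only by the tool servo_tool, never from a script. Its argument "rows" is a list that holds one entry, the list of rows, each a list of 7 numbers: the shift along the tool's x, y, z in units of 30 mm (1.0 is 30 mm), then the turn, a rotation vector about the tool's x, y, z in units of 10 degrees (1.0 is 10 degrees), then the opening, from 0 (shut) to 1 (fully open). A call has 1 to 20 rows; each row is the pose to reach, as a shift and turn from the pose commanded when the call began, along the tool's axes at that moment; what a row does not reach only later rows make up. A row lasts 1/8 s, in which the tool goes at most 62.5 mm and 10.7 degrees, less where a joint would pass 70% of its speed; a pose out of reach is approached as far as the arm can. A call with a gripper value outside its range is refused whole. The fingers move at their own pace and stop on an object; "grip_force" is the grip in N (left out, the last holds). Time passes only in rows, so rows that repeat a pose let the fingers close. It gives the time, the measured TCP pose, the force and the opening at its end, in the units of the state.
- get_state(): the state, without advancing time (a new reading comes with each control period).
- capture(name): name is "side" or "top"; returns a dict with "color" (480x640x3 uint8, red, green, blue), "z_map" (480x640 float32, m along the optical axis (not along the pixel's ray), 0 where there is no reading), "fov_y" (degrees; the focal length in pixels is half the picture's height over the tangent of half this angle, whatever the lens; pixels are square), "cx", "cy" (the principal point, pixels), "k1" (the pictures are not rectified: a ray, as slopes to the right and down, at radius r is drawn at 1 + k1 r^2 times it, then the intrinsics apply), "rvec" (rotation vector, rad) and "tvec" (3), from world to camera coordinates, as OpenCV has them. Camera axes: x right, y down, z forward; pixel columns grow to the right and rows downward; lengths in m; the calibration is good to about 2 mm. A picture is of the moment at which its call begins.
- finish_job(): hands the job in, once; it reports no verdict.
Trained networks look in a picture, given as the dict that the camera call returned (one of the last four; its "shot" number tells which), for a name from the list of things; names that differ only in an ending like _2 or _b are one class to them, and where a whole thing is asked for, a point or a joint stands for the part that bears it (a point fixed in the world has none). Each returns a list of dicts, best first, with "p" (0 to 1); they miss things now and then, are a little off and sometimes report something else, mostly with a low value. They report only what shows in the picture. A call takes as long as a camera call. They do not tell look-alikes from the thing itself.
- cut_out(picture, name): "region" (480x640 bool, what is visible of it) and "xy" ([column, row] in pixels, amid what is visible of it).
- spot_point(picture, name): "xy" ([column, row] in pixels: a listed point, or the origin of a listed thing).
The state is a dict: "t": time; "joint_positions": joint angles; "dq": joint speeds; "joint_torque": joint torques, N m; "ee_pos": TCP position; "eef_rot": TCP orientation; "wrist_force": force on the tool from outside, world axes, zero at the start; "wrist_torque": the same for the moment, N m; "grip_width": opening from 0.0 (shut) to 1.0 (fully open).
Only numpy, scipy, OpenCV 4.12 (cv2) and the standard library are available. Lean on these libraries where they do the work, as an engineer would, in place of code of your own. Each camera call takes 0.05 s, during which the arm holds its last target. There are 200 camera calls.

## Task

Tidy the sealant bench: stand each of the four adhesive packs (large cartridge, slim cartridge, twin cartridge and square tin) upright in the holder whose pocket has its shape and size, right down on the pocket floor. Do not knock any of them over, and leave the clear mixing cup standing where it is.

Things in the scene. Friction and masses are not known exactly. Their poses are not given: they have to be found in the camera images.
- cartridge_large: Large white round cartridge: diameter 48, shoulder at 110, then a narrow outlet stub (diameter 18) on top to 130 mm overall. Stands upright, any yaw; origin: centre of its underside, z up. 0.15 to 0.31 kg; straight-sided from 2 to 108 mm, so grip the barrel from above at about 80 mm height.
- cartridge_slim: Slim white round cartridge: diameter 30, shoulder at 106, outlet stub (diameter 12) to 125 mm overall. Stands upright, any yaw; origin: centre of its underside, z up. 0.07 to 0.14 kg; straight-sided up to 105 mm, grip the barrel at about 80 mm height.
- cartridge_twin: White twin cartridge: two barrels of diameter 30 side by side along its own x (axes at x = -16 and +16), joined by a web 26 wide in y; footprint 62 (x) by 30 (y), barrels 108 tall, central stub (diameter 16) to 125 mm overall. Stands upright, any yaw; origin: centre of its underside, z up. 0.11 to 0.23 kg; grip it across its own y, on the web, at about 80 mm height.
- tin_square: Bare-metal square tin: 44 by 44, 86 tall, with a round screw cap (diameter 28) to 98 mm overall. Stands upright, any yaw; origin: centre of its underside, z up. Its sides lie along its own x and y. 0.14 to 0.28 kg; grip two facing sides at about 70 mm height.
- holder_large: Large round holder: a low dish of outer diameter 76, pocket diameter 64. Fixed, bare aluminium; pocket floor 4 mm and rim top 16 mm above the bench, walls 6 mm. Origin on the bench under the pocket's centre, z up. For the large cartridge (8 mm play all round).
- holder_slim: Small round holder: a low dish of outer diameter 58, pocket diameter 46. Fixed, bare aluminium; pocket floor 4 mm and rim top 16 mm above the bench, walls 6 mm. Origin on the bench under the pocket's centre, z up. For the slim cartridge (8 mm play all round).
- holder_twin: Oblong holder: outer 90 (its x) by 58 (its y), pocket 78 by 46. Fixed, bare aluminium; pocket floor 4 mm and rim top 16 mm above the bench, walls 6 mm. Origin on the bench under the pocket's centre, z up. Its long side is its own x, any yaw. For the twin cartridge, long side to long side (8 mm play all round).
- holder_square: Square holder: outer 72 by 72, pocket 60 by 60. Fixed, bare aluminium; pocket floor 4 mm and rim top 16 mm above the bench, walls 6 mm. Origin on the bench under the pocket's centre, z up. Its sides lie along its own x and y, any yaw. For the square tin, sides parallel (8 mm play all round).
- mixing_cup: Clear plastic mixing cup, loose, standing upright among the other things: rim diameter 68, 75 tall, 0.12 kg. Origin at the centre of its underside. Not to be handled: it must stay where it stands.
There are look-alikes about, which are no part of the job. Leave any pink, red or turquoise look-alike of the tin_square alone.

How it is judged (in metres and radians):
At the end, for the whole second after the job is handed in: Each pack stands in its own holder: within 14 mm of the holder's centre, its underside less than 8 mm above the holder's underside (the pocket floor is at 4 mm), upright within 0.08 rad, at rest; the mixing cup is upright and within 30 mm of where it was (horizontal distance between cartridge_large and holder_large below 0.014 m and z of cartridge_large in the frame of holder_large below 0.008 m and angle between each of cartridge_large, cartridge_slim, cartridge_twin, tin_square's own z axis and vertical below 0.08 rad and linear speed of each of cartridge_large, cartridge_slim, cartridge_twin, tin_square below 0.02 m/s and horizontal distance between cartridge_slim and holder_slim below 0.014 m and z of cartridge_slim in the frame of holder_slim below 0.008 m and horizontal distance between cartridge_twin and holder_twin below 0.014 m and z of cartridge_twin in the frame of holder_twin below 0.008 m and horizontal distance between tin_square and holder_square below 0.014 m and z of tin_square in the frame of holder_square below 0.008 m and distance of mixing_cup from where it was at the start of the episode below 0.03 m and angle between mixing_cup's own z axis and vertical below 0.15 rad); the robot touches nothing.
It fails at once if cartridge_large tipped over (more than 45 degrees) (angle between cartridge_large's own z axis and vertical above 0.785 rad).
It fails at once if cartridge_slim tipped over (more than 45 degrees) (angle between cartridge_slim's own z axis and vertical above 0.785 rad).
It fails at once if cartridge_twin tipped over (more than 45 degrees) (angle between cartridge_twin's own z axis and vertical above 0.785 rad).
It fails at once if tin_square tipped over (more than 45 degrees) (angle between tin_square's own z axis and vertical above 0.785 rad).
It fails at once if the mixing cup is shifted by more than 30 mm or knocked over (distance of mixing_cup from where it was at the start of the episode above 0.03 m or angle between mixing_cup's own z axis and vertical above 0.785 rad).
It also fails if it takes over 128 s, if anything falls off the work surface, if the arm or the gripper's body presses on something with over 40 N, if the wrist force passes 120 N, or if a joint passes its speed limit or range.

## Working session

There is one attempt and no reset: what is moved stays moved. The work goes in short steps, Python scripts to look and compute and a tool call to move; the robot and the scene stay as the last step left them, time stands still between calls to the robot, and variables do not carry over. Pictures are saved under pics/ and viewed, about 12 in all and at most 16, crops included, and the job is handed in when it is done.

Besides the shell and the picture viewer there is one more tool, called as name(argument=value, ...) on one line, values as JSON. servo_tool: Moves the arm, as the interface text tells. Its arguments: {"type":"object","properties":{"rows":{"type":"array"},"grip_force":{"type":"number"}},"required":["rows"]}

```bash
ls; mkdir -p pics; python3 - <<'E'
from workcell import *
import cv2,numpy as np
for n in("top","side"):
    p=capture(n); cv2.imwrite(f"pics/{n}0.png",p["color"][:,:,::-1])
    print(n,{k:v for k,v in p.items() if k not in("color","z_map")})
    for o in "cartridge_large cartridge_slim cartridge_twin tin_square holder_large holder_slim holder_twin holder_square mixing_cup".split():
        print(o,[(np.round(d["xy"]).tolist(),round(d["p"],2)) for d in spot_point(p,o)],[(np.round(d["xy"]).tolist(),round(d["p"],2),int(d["region"].sum())) for d in cut_out(p,o)])
print(get_state())
E
```

```text
pics
top {'fov_y': 55.959760039591224, 'cx': 317.4724612588504, 'cy': 234.66054198963369, 'k1': -0.008065842809803847, 'rvec': array([ 2.07197491, -2.14468742,  0.22385519]), 'tvec': array([0.02973134, 0.55980494, 0.96330182]), 'shot': 1}
cartridge_large [([436.0, 309.0], 0.64)] [([442.0, 307.0], 0.86, 637)]
cartridge_slim [([155.0, 266.0], 0.83)] [([148.0, 262.0], 0.72, 351), ([229.0, 209.0], 0.62, 940)]
cartridge_twin [([197.0, 317.0], 0.58), ([276.0, 290.0], 0.48)] [([189.0, 318.0], 0.65, 761)]
tin_square [([284.0, 212.0], 0.82), ([357.0, 231.0], 0.79), ([277.0, 174.0], 0.79), ([350.0, 170.0], 0.66), ([321.0, 199.0], 0.63)] [([348.0, 165.0], 0.91, 683), ([320.0, 197.0], 0.81, 573), ([358.0, 226.0], 0.73, 521), ([282.0, 209.0], 0.59, 618), ([272.0, 167.0], 0.58, 580)]
holder_large [([357.0, 280.0], 0.98)] [([357.0, 282.0], 0.91, 857), ([230.0, 209.0], 0.72, 965)]
holder_slim [([404.0, 213.0], 0.84)] [([404.0, 210.0], 0.98, 482)]
holder_twin [([229.0, 209.0], 0.79)] [([230.0, 209.0], 0.91, 943)]
holder_square [([484.0, 246.0], 0.58), ([232.0, 208.0], 0.41)] [([485.0, 244.0], 0.65, 1
[... 1337 characters left out ...]
4.60658473e-04,
        7.67005442e+01, -9.97591381e+00]), 'dq': array([-0.00212072, -0.01939078, -0.03147841, -0.04688099, -0.02015968,
        0.04766028]), 'joint_torque': array([ 4.65829507e-04, -4.15826583e+01, -3.14868093e+01,  6.85634860e-02,
        2.89321679e-02, -9.60761497e-06]), 'ee_pos': array([0.25119386, 0.59953002, 0.16735979]), 'eef_rot': array([[-9.22318010e-01,  3.86431737e-01,  7.31787575e-06],
       [ 3.86431737e-01,  9.22318010e-01,  2.58748825e-05],
       [ 3.24946721e-06,  2.66927296e-05, -1.00000000e+00]]), 'wrist_force': array([ 0.71536908, -0.10455467, -0.56666076]), 'wrist_torque': array([-0.00610676,  0.01850606,  0.03604765]), 'grip_width': 1.000009652369215}
```

View pictures.

View pics/top0.png

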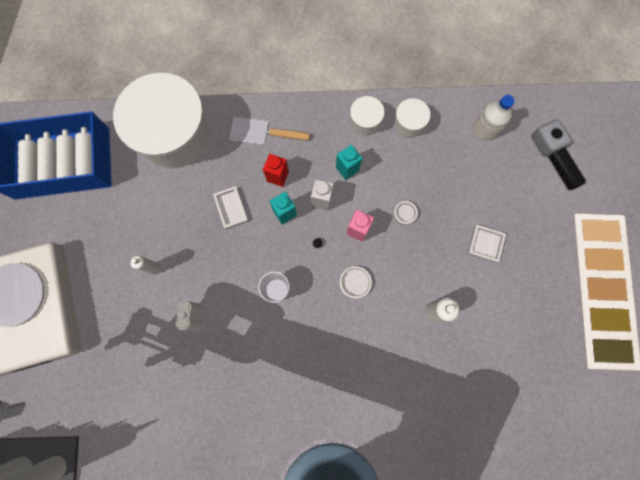

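View pics/side0.png

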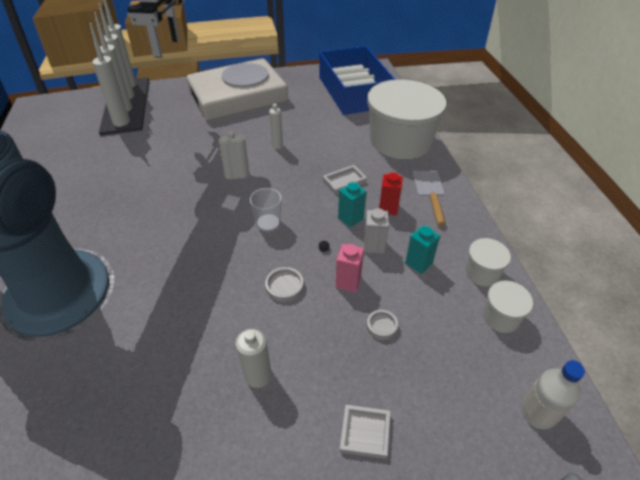

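```bash
cat > h.py <<'E'
from workcell import *
import cv2,numpy as np
def cloud(p):
    z=p["z_map"]; f=240/np.tan(np.radians(p["fov_y"]/2))
    K=np.array([[f,0,p["cx"]],[0,f,p["cy"]],[0,0,1]])
    v,u=np.mgrid[:480,:640]
    n=cv2.undistortPoints(np.stack([u,v],-1).reshape(-1,1,2).astype(float),K,np.array([p["k1"],0,0,0.])).reshape(480,640,2)
    R=cv2.Rodrigues(np.array(p["rvec"]))[0]
    P=(np.dstack([n,np.ones((480,640))])*z[...,None]-np.array(p["tvec"]))@R
    P[z==0]=np.nan
    return P
def rect(X):
    return cv2.minAreaRect((X[:,:2]*1000).astype(np.float32))
E
python3 - <<'E'
from h import *
C={n:capture(n) for n in("top","side")}
P={n:cloud(C[n]) for n in C}
np.savez("c0.npz",**P)
px={"large":((442,308),(254,355)),"slim":((138,263),(277,128)),"twin":((187,316),(234,155)),"tin":((321,193),(377,232)),"teal1":((283,207),(352,205)),"red":((276,170),(391,195)),"teal2":((348,162),(422,250)),"pink":((361,225),(349,270)),"Hl":((357,282),(284,285)),"Hs":((405,212),(383,325)),"Ht":((230,209),(345,181)),"Hq":((487,244),(366,432)),"cup":((274,286),(266,210)),"black":((318,243),(323,246))}
for k,(a,b) in px.items():
    m=P["top"][a[1]-4:a[1]+5,a[0]-4:a[0]+5].reshape(-1,3); c=np.nanmedian(m,0)
    out=[]
    for n in P:
        X=P[n].reshape(-1,3); d=np.hypot(*(X[:,:2]-c[:2]).T)
        lo,hi=((.010,.022) if k[0]=="H" else (.06 if k not in("black",) else .005,.14))
        X=X[(d<.055)&(X[:,2]>lo)&(X[:,2]<hi)]
        if len(X)>5:
            r=rect(X);out.append((n,len(X),np.round(r[0]).tolist(),np.round(r[1]).tolist(),round(r[2]),round(float(np.percentile(X[:,2],98)),3)))
    print(k,np.round(c,3),*out)
b=P["top"].reshape(-1,3); b=b[(abs(b[:,0]-.5)<.2)&(abs(b[:,1])<.3)&(b[:,2]<.01)]; print(np.median(b[:,2]))
b=P["side"].reshape(-1,3); b=b[(abs(b[:,0]-.5)<.2)&(abs(b[:,1])<.3)&(b[:,2]<.01)]; print(np.median(b[:,2]))
# ortho map
S=2; W=np.zeros((500,800,3),np.uint8)
for n in("side","top"):
    X=P[n].reshape(-1,3);c=C[n]["color"].reshape(-1,3)[:,::-1]
    ok=(X[:,2]>.01)&(X[:,2]<.2)
    i=((.9-X[:,0])*1000/1.2).round();j=((.55-X[:,1])*1000/1.2).round()
    ok&=(i>=0)&(i<500)&(j>=0)&(j<800)
    W[i[ok].astype(int),j[ok].astype(int)]=c[ok]
cv2.imwrite("pics/ortho.png",W)
E
```

```text
large [ 0.385 -0.241  0.115] ('top', 543, [382.0, -254.0], [47.0, 47.0], 61, 0.131) ('side', 1084, [383.0, -257.0], [46.0, 46.0], 31, 0.13)
slim [0.501 0.393 0.111] ('top', 263, [505.0, 398.0], [29.0, 29.0], 4, 0.125) ('side', 259, [505.0, 392.0], [23.0, 29.0], 82, 0.124)
twin [0.386 0.286 0.111] ('top', 531, [390.0, 295.0], [30.0, 60.0], 88, 0.127) ('side', 625, [390.0, 290.0], [29.0, 61.0], 85, 0.124)
tin [ 0.648 -0.001  0.095] ('top', 425, [659.0, -3.0], [44.0, 45.0], 75, 0.101) ('side', 547, [660.0, -6.0], [46.0, 44.0], 75, 0.099)
teal1 [0.619 0.085 0.093] ('top', 425, [630.0, 88.0], [45.0, 44.0], 31, 0.101) ('side', 523, [630.0, 86.0], [47.0, 47.0], 31, 0.099)
red [0.709 0.1   0.086] ('top', 433, [706.0, 106.0], [54.0, 90.0], 85, 0.1) ('side', 440, [707.0, 101.0], [52.0, 93.0], 87, 0.099)
teal2 [ 0.722 -0.065  0.087] ('top', 436, [738.0, -68.0], [45.0, 44.0], 34, 0.101) ('side', 608, [738.0, -71.0], [48.0, 45.0], 37, 0.1)
pink [ 0.571 -0.086  0.096] ('top', 429, [582.0, -86.0], [44.0, 46.0], 62, 0.101) ('side', 636, [582.0, -90.0], [45.0, 44.0], 63, 0.1)
Hl [ 0.456 -0.078  0.004] ('top', 263, [456.0, -73.0], [74.0, 74.0], 60, 0.02) ('side', 370, [456.0, -75.0], [75.0, 75.0], 83, 0.018)
Hs [ 0.621 -0.203  0.004] ('top', 189, [618.0, -202.0], [55.0, 57.0], 8, 0.019) ('side', 306, [618.0, -204.0], [57.0, 56.0], 59, 0.018)
Ht [0.643 0.22  0.005] ('top', 319, [646.0, 218.0], [91.0, 59.0], 18, 0.02) ('side', 290, [647.0, 217.0], [92.0, 63.0], 19, 0.019)
Hq [ 0.535 -0.392  0.004] ('top', 367, [537.0, -388.0], [74.0, 74.0], 70, 0.019) ('side', 718, [537.0, -390.0], [74.0, 72.0], 70, 0.018)
cup [0.453 0.116 0.004] ('top', 188, [446.0, 111.0], [66.0, 66.0], 88, 0.079) ('side', 388, [447.0, 109.0], [69.0, 66.0], 84, 0.077)
black [0.55  0.01  0.015] ('top', 86, [546.0, 8.0], [36.0, 95.0], 45, 0.019) ('side', 97, [552.0, 8.0], [22.0, 22.0], 45, 0.018)
0.0003140948709818192
-0.0001044820865419153
```

View pics/ortho.png

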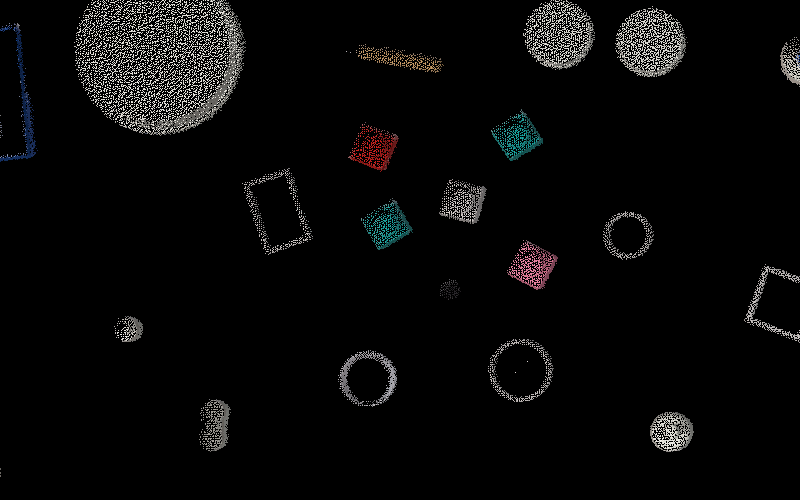

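```bash
cat >> h.py <<'E'
def plan(*wps):
    "waypoints x,y,z(TCP),psi -> shift/turn units from the present pose"
    s=get_state(); R=np.array(s["eef_rot"]); p=np.array(s["ee_pos"]); psi=np.degrees(np.arctan2(R[1,1],R[0,1]))
    print("t",round(s["t"],2),"p",np.round(p,4),"psi",round(psi,1),"grip",round(s["grip_width"],3),"F",np.round(s["wrist_force"],1))
    for x,y,z,q in wps:
        d=(psi-q+90)%180-90
        print(np.round(R.T@(np.array([x,y,z])-p)/.03,2).tolist(),"turn",round(d/10,2))
E
python3 - <<'E'
from h import *
P=np.load("c0.npz")
for k,c in (("twin",(.39,.2925)),):
    for n in P:
        X=P[n].reshape(-1,3);X=X[(np.hypot(*(X[:,:2]-c).T)<.06)&(X[:,2]>.09)][:,:2]
        w,v=np.linalg.eigh(np.cov(X.T)); print(k,n,np.degrees(np.arctan2(v[1,1],v[0,1])))
        # two barrel cluster
p=cv2.imread("pics/top0.png");cv2.imwrite("pics/tin.png",cv2.resize(p[140:250,240:400],None,fx=4,fy=4,interpolation=2))
plan((.39,.2925,.167,87),(.39,.2925,.061,87))
E
```

```text
twin top 176.74571549500695
twin side 176.59330931187398
t 2.0 p [0.2512 0.5995 0.1674] psi 67.3 grip 0.998 F [ 0.1 -0.3 -0.1]
[-8.22, -7.65, 0.01] turn -1.97
[-8.22, -7.65, 3.55] turn -1.97
```

View pics/tin.png

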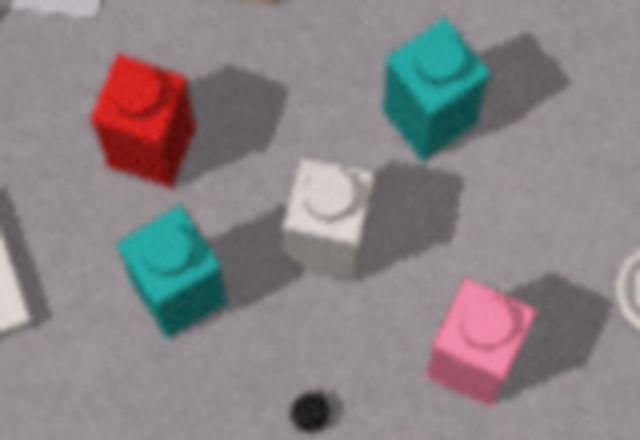

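Chosen: the bare-metal tin at top pixel (321,193). It is not red (276,170), turquoise (348,162) or (283,207), or pink (361,225). First the twin: hover over it.

servo_tool(rows=[[[-8.22, -7.65, -0.5, 0, 0, -1.95, 1], [-8.22, -7.65, -0.5, 0, 0, -1.95, 1], [-8.22, -7.65, -0.5, 0, 0, -1.95, 1], [-8.22, -7.65, -0.5, 0, 0, -1.95, 1], [-8.22, -7.65, -0.5, 0, 0, -1.95, 1], [-8.22, -7.65, -0.5, 0, 0, -1.95, 1], [-8.22, -7.65, -0.5, 0, 0, -1.95, 1], [-8.22, -7.65, -0.5, 0, 0, -1.95, 0.8], [-8.22, -7.65, -0.5, 0, 0, -1.95, 0.8]]], grip_force=25)

```text
t: 3.12
ee_pos: [0.3894, 0.2935, 0.1822]
eef_rot: [[-0.999, 0.055, -0.0], [0.055, 0.999, 0.0], [0.0, 0.0, -1.0]]
wrist_force: [-0.2, -0.3, -0.8]
grip_width: 0.828
```

```bash
python3 - <<'E'
from h import *
plan((.39,.2925,.061,86.7))
p=capture("side"); cv2.imwrite("pics/s1.png",p["color"][:,:,::-1])
p=capture("top"); cv2.imwrite("pics/t1.png",p["color"][:,:,::-1])
E
```

```text
t 3.12 p [0.3894 0.2935 0.1822] psi 86.9 grip 0.828 F [-0.2 -0.3 -0.8]
[-0.02, -0.03, 4.04] turn 0.02
```

servo_tool(rows=[[[-0.02, 0, 2, 0, 0, 0, 0.8], [-0.02, -0.03, 3.5, 0, 0, 0, 0.8], [-0.02, -0.03, 4.04, 0, 0, 0, 0.8], [-0.02, -0.03, 4.04, 0, 0, 0, 0.8], [-0.02, -0.03, 4.04, 0, 0, 0, 0], [-0.02, -0.03, 4.04, 0, 0, 0, 0], [-0.02, -0.03, 4.04, 0, 0, 0, 0], [-0.02, -0.03, 4.04, 0, 0, 0, 0], [-0.02, -0.03, 4.04, 0, 0, 0, 0], [-0.02, -0.03, 4.04, 0, 0, 0, 0], [-0.02, -0.03, 4.04, 0, 0, 0, 0], [-0.02, -0.03, 4.04, 0, 0, 0, 0]]])

```text
t: 4.72
ee_pos: [0.3906, 0.2918, 0.0613]
eef_rot: [[-0.998, 0.056, 0.0], [0.056, 0.998, 0.0], [-0.0, 0.0, -1.0]]
wrist_force: [0.1, 0.9, 0.5]
grip_width: 0.276
```

```bash
python3 - <<'E'
from h import *
plan((.39,.2925,.16,86.7),(.6465,.2175,.16,108.5),(.6465,.2175,.067,108.5))
E
```

```text
t 4.72 p [0.3906 0.2918 0.0613] psi 86.8 grip 0.276 F [0.1 0.9 0.5]
[0.02, 0.02, -3.29] turn 0.01
[-8.66, -1.99, -3.29] turn -2.17
[-8.66, -1.99, -0.19] turn -2.17
```

servo_tool(rows=[[[0, 0, -1, 0, 0, 0, 0], [0, 0, -2.3, 0, 0, 0, 0], [0, 0, -3.3, 0, 0, 0, 0], [-1.5, -0.4, -3.3, 0, 0, -0.4, 0], [-3, -0.7, -3.3, 0, 0, -0.8, 0], [-4.5, -1, -3.3, 0, 0, -1.2, 0], [-6, -1.4, -3.3, 0, 0, -1.6, 0], [-7.3, -1.7, -3.3, 0, 0, -2, 0], [-8.2, -1.9, -3.3, 0, 0, -2.17, 0], [-8.66, -1.99, -3.3, 0, 0, -2.17, 0], [-8.66, -1.99, -3.3, 0, 0, -2.17, 0], [-8.66, -1.99, -3.3, 0, 0, -2.17, 0]]])

```text
t: 6.22
ee_pos: [0.6455, 0.2178, 0.1599]
eef_rot: [[-0.948, -0.317, -0.001], [-0.317, 0.948, -0.0], [0.001, 0.0, -1.0]]
wrist_force: [-0.1, -0.2, -1.6]
grip_width: 0.276
```

```bash
python3 - <<'E'
from h import *
plan((.6465,.2175,.067,108.5))
p=capture("side"); cv2.imwrite("pics/s2.png",p["color"][:,:,::-1])
p=capture("top"); cv2.imwrite("pics/t2.png",p["color"][:,:,::-1])
cv2.imwrite("pics/c2.png",np.hstack([cv2.imread("pics/s2.png")[:300,150:550],cv2.imread("pics/t2.png")[100:400,100:500]]))
E
```

```text
t 6.22 p [0.6455 0.2178 0.1599] psi 108.5 grip 0.276 F [-0.1 -0.2 -1.6]
[-0.03, -0.02, 3.1] turn -0.0
```

View pics/c2.png

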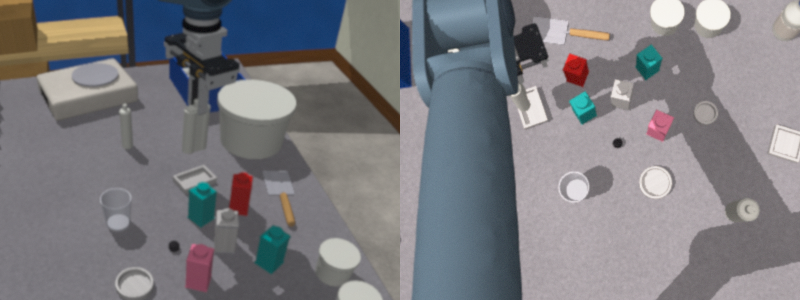

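servo_tool(rows=[[[-0.03, -0.02, 1, 0, 0, 0, 0], [-0.03, -0.02, 2, 0, 0, 0, 0], [-0.03, -0.02, 2.6, 0, 0, 0, 0], [-0.03, -0.02, 3, 0, 0, 0, 0], [-0.03, -0.02, 3.13, 0, 0, 0, 0], [-0.03, -0.02, 3.13, 0, 0, 0, 0], [-0.03, -0.02, 3.13, 0, 0, 0, 0], [-0.03, -0.02, 3.13, 0, 0, 0, 0.7], [-0.03, -0.02, 3.13, 0, 0, 0, 0.7], [-0.03, -0.02, 3.13, 0, 0, 0, 0.7], [-0.03, -0.02, 3.13, 0, 0, 0, 0.7], [-0.03, -0.02, 3.13, 0, 0, 0, 0.7], [0, 0, 2, 0, 0, 0, 0.7], [0, 0, 0, 0, 0, 0, 0.7], [0, 0, -1, 0, 0, 0, 0.7], [0, 0, -1, 0, 0, 0, 0.7]]])

```text
t: 8.32
ee_pos: [0.6484, 0.2177, 0.1937]
eef_rot: [[-0.948, -0.317, 0.006], [-0.317, 0.948, 0.001], [-0.006, -0.001, -1.0]]
wrist_force: [0.1, -0.1, 0.2]
grip_width: 0.699
```

```bash
python3 - <<'E'
from h import *
plan((.505,.395,.19,70),(.505,.395,.061,70))
E
```

```text
t 8.32 p [0.6484 0.2177 0.1937] psi 108.5 grip 0.699 F [ 0.1 -0.1  0.2]
[2.66, 7.12, 0.1] turn 3.85
[2.69, 7.13, 4.4] turn 3.85
```

servo_tool(rows=[[[1, 2.5, 0.1, 0, 0, 1, 0.7], [1.8, 4.6, 0.1, 0, 0, 2, 0.7], [2.4, 6.4, 0.1, 0, 0, 2, 0.7], [2.66, 7.12, 0.1, 0, 0, 2, 0.7], [2.66, 7.12, 0.1, 0, 0, 2, 0.7], [2.66, 7.12, 0.1, 0, 0, 2, 0.7], [2.66, 7.12, 0.1, 0, 0, 2, 0.7]]])

```text
t: 9.2
ee_pos: [0.5039, 0.3934, 0.1863]
eef_rot: [[-1.0, 0.029, -0.001], [0.029, 1.0, -0.001], [0.001, -0.001, -1.0]]
wrist_force: [-0.1, -0.3, -0.4]
grip_width: 0.699
```

```bash
python3 - <<'E'
from h import *
plan((.505,.395,.061,88.5))
p=capture("side"); cv2.imwrite("pics/s3.png",p["color"][:,:,::-1])
p=capture("top"); cv2.imwrite("pics/t3.png",p["color"][:,:,::-1])
cv2.imwrite("pics/c3.png",cv2.resize(cv2.imread("pics/s3.png")[30:250,200:480],None,fx=2.5,fy=2.5))
X=cloud(p).reshape(-1,3)
m=(np.hypot(*(X[:,:2]-(.6465,.2175)).T)<.05)&(X[:,2]>.08)&(X[:,2]<.135)
print(m.sum(), rect(X[m]) if m.sum()>5 else "")
E
```

```text
t 9.2 p [0.5039 0.3934 0.1863] psi 88.4 grip 0.699 F [-0.1 -0.3 -0.4]
[-0.04, 0.06, 4.18] turn -0.01
393 ((644.4276123046875, 220.336181640625), (62.02177047729492, 29.614337921142578), 17.2955322265625)
```

View pics/c3.png

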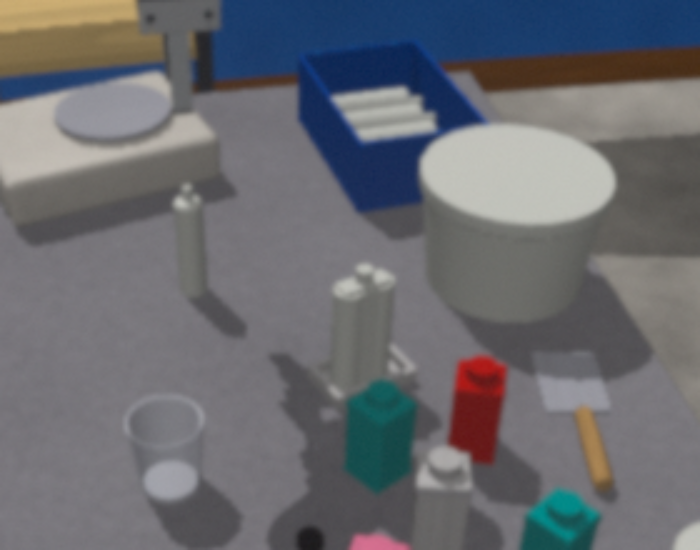

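servo_tool(rows=[[[-0.04, 0.06, 1, 0, 0, 0, 0.7], [-0.04, 0.06, 2.5, 0, 0, 0, 0.7], [-0.04, 0.06, 3.8, 0, 0, 0, 0.7], [-0.04, 0.06, 4.18, 0, 0, 0, 0.7], [-0.04, 0.06, 4.18, 0, 0, 0, 0.7], [-0.04, 0.06, 4.18, 0, 0, 0, 0], [-0.04, 0.06, 4.18, 0, 0, 0, 0], [-0.04, 0.06, 4.18, 0, 0, 0, 0], [-0.04, 0.06, 4.18, 0, 0, 0, 0], [-0.04, 0.06, 4.18, 0, 0, 0, 0], [-0.04, 0.06, 4.18, 0, 0, 0, 0], [-0.04, 0.06, 4.18, 0, 0, 0, 0]]])

```text
t: 10.8
ee_pos: [0.5047, 0.3966, 0.0622]
eef_rot: [[-1.0, 0.027, 0.001], [0.027, 1.0, 0.0], [-0.001, 0.0, -1.0]]
wrist_force: [0.5, -0.3, 2.6]
grip_width: 0.303
```

```bash
python3 - <<'E'
from h import *
plan((.505,.395,.211,88.5),(.5,.1,.211,50),(.618,-.203,.211,38.5),(.618,-.203,.066,38.5))
E
```

```text
t 10.8 p [0.5047 0.3966 0.0622] psi 88.5 grip 0.303 F [ 0.5 -0.3  2.6]
[-0.01, -0.05, -4.96] turn -0.0
[-0.11, -9.89, -4.97] turn 3.85
[-4.31, -19.88, -4.97] turn 5.0
[-4.31, -19.88, -0.13] turn 5.0
```

servo_tool(rows=[[[0, 0, -1.5, 0, 0, 0, 0], [0, 0, -3.2, 0, 0, 0, 0], [0, 0, -4.6, 0, 0, 0, 0], [-0.2, -0.8, -5, 0, 0, 0, 0], [-0.5, -2.2, -5, 0, 0, 0.5, 0], [-0.8, -4, -5, 0, 0, 1, 0], [-1.2, -5.8, -5, 0, 0, 1.5, 0], [-1.6, -7.6, -5, 0, 0, 2, 0], [-2, -9.4, -5, 0, 0, 2.5, 0], [-2.4, -11.2, -5, 0, 0, 3, 0], [-2.8, -13, -5, 0, 0, 3.5, 0], [-3.2, -14.8, -5, 0, 0, 4, 0], [-3.6, -16.6, -5, 0, 0, 4.5, 0], [-4, -18.2, -5, 0, 0, 5, 0], [-4.2, -19.3, -5, 0, 0, 5, 0], [-4.31, -19.88, -5, 0, 0, 5, 0], [-4.31, -19.88, -5, 0, 0, 5, 0], [-4.31, -19.88, -5, 0, 0, 5, 0], [-4.31, -19.88, -5, 0, 0, 5, 0]]])

```text
t: 13.18
ee_pos: [0.6177, -0.2019, 0.2119]
eef_rot: [[-0.623, 0.782, 0.0], [0.782, 0.623, 0.0], [0.0, 0.0, -1.0]]
wrist_force: [-0.3, 0.6, -0.3]
grip_width: 0.307
```

```bash
python3 - <<'E'
from h import *
plan((.618,-.203,.067,38.5))
E
```

```text
t 13.18 p [ 0.6177 -0.2019  0.2119] psi 38.6 grip 0.307 F [-0.3  0.6 -0.3]
[-0.03, -0.02, 4.83] turn 0.01
```

servo_tool(rows=[[[-0.03, -0.02, 1, 0, 0, 0, 0], [-0.03, -0.02, 2.5, 0, 0, 0, 0], [-0.03, -0.02, 3.8, 0, 0, 0, 0], [-0.03, -0.02, 4.5, 0, 0, 0, 0], [-0.03, -0.02, 4.7, 0, 0, 0, 0], [-0.03, -0.02, 4.84, 0, 0, 0, 0], [-0.03, -0.02, 4.84, 0, 0, 0, 0], [-0.03, -0.02, 4.84, 0, 0, 0, 0], [-0.03, -0.02, 4.84, 0, 0, 0, 0.7], [-0.03, -0.02, 4.84, 0, 0, 0, 0.7], [-0.03, -0.02, 4.84, 0, 0, 0, 0.7], [-0.03, -0.02, 4.84, 0, 0, 0, 0.7], [-0.03, -0.02, 4.84, 0, 0, 0, 0.7], [-0.03, -0.02, 4, 0, 0, 0, 0.7], [-0.03, -0.02, 2.5, 0, 0, 0, 0.7], [0, 0, 0.7, 0, 0, 0, 0.7], [0, 0, 0.7, 0, 0, 0, 0.7]]])

```text
t: 15.3
ee_pos: [0.6207, -0.2047, 0.1972]
eef_rot: [[-0.622, 0.783, 0.01], [0.783, 0.622, -0.005], [-0.01, 0.004, -1.0]]
wrist_force: [0.6, -0.1, -0.8]
grip_width: 0.705
```

```bash
python3 - <<'E'
from h import *
plan((.3825,-.2555,.19,38.5),(.3825,-.2555,.061,38.5))
E
```

```text
t 15.3 p [ 0.6207 -0.2047  0.1972] psi 38.5 grip 0.705 F [ 0.6 -0.1 -0.8]
[3.62, -7.27, 0.17] turn -0.0
[3.66, -7.29, 4.47] turn -0.0
```

servo_tool(rows=[[[1, -2, 0.2, 0, 0, 0, 0.9], [2, -4, 0.2, 0, 0, 0, 0.9], [3, -6, 0.2, 0, 0, 0, 0.9], [3.6, -7.3, 0.2, 0, 0, 0, 0.9], [3.6, -7.3, 0.2, 0, 0, 0, 0.9], [3.6, -7.3, 0.2, 0, 0, 0, 0.9], [3.6, -7.3, 0.2, 0, 0, 0, 0.9], [3.6, -7.3, 0.2, 0, 0, 0, 0.9]]])

```text
t: 16.3
ee_pos: [0.3798, -0.2546, 0.1846]
eef_rot: [[-0.623, 0.782, -0.0], [0.782, 0.623, 0.0], [0.001, 0.0, -1.0]]
wrist_force: [-0.5, 0.5, 0.1]
grip_width: 0.899
```

```bash
python3 - <<'E'
from h import *
plan((.3825,-.2555,.061,38.5))
a=capture("side"); b=capture("top")
cv2.imwrite("pics/c4.png",np.vstack([a["color"],])[100:,150:600,::-1])
for p in(a,b):
    X=cloud(p).reshape(-1,3)
    for c in((.6465,.2175),(.618,-.203)):
        m=(np.hypot(*(X[:,:2]-c).T)<.05)&(X[:,2]>.08)&(X[:,2]<.14)
        print(m.sum(), rect(X[m]) if m.sum()>5 else "",np.percentile(X[m,2],98) if m.sum() else "")
E
```

```text
t 16.3 p [ 0.3798 -0.2546  0.1846] psi 38.6 grip 0.899 F [-0.5  0.5  0.1]
[-0.08, 0.05, 4.12] turn 0.01
477 ((646.02001953125, 213.8291473388672), (61.530208587646484, 26.890079498291016), 16.01053810119629) 0.1283087005358599
387 ((619.8252563476562, -207.9975128173828), (25.5960636138916, 29.952184677124023), 69.3349380493164) 0.12931378871149174
388 ((644.4763793945312, 220.11788940429688), (61.46938705444336, 29.294559478759766), 17.620624542236328) 0.12996353993807425
195 ((619.369384765625, -202.90255737304688), (28.74254608154297, 28.87068748474121), 65.53235626220703) 0.12998764120251652
```

View pics/c4.png

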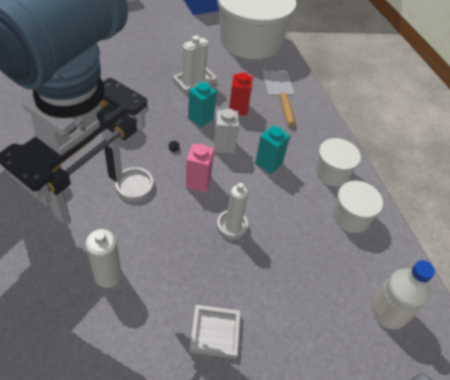

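servo_tool(rows=[[[-0.08, 0.05, 1, 0, 0, 0, 0.9], [-0.08, 0.05, 2.5, 0, 0, 0, 0.9], [-0.08, 0.05, 3.8, 0, 0, 0, 0.9], [-0.08, 0.05, 4.12, 0, 0, 0, 0.9], [-0.08, 0.05, 4.12, 0, 0, 0, 0.9], [-0.08, 0.05, 4.12, 0, 0, 0, 0], [-0.08, 0.05, 4.12, 0, 0, 0, 0], [-0.08, 0.05, 4.12, 0, 0, 0, 0], [-0.08, 0.05, 4.12, 0, 0, 0, 0], [-0.08, 0.05, 4.12, 0, 0, 0, 0], [-0.08, 0.05, 4.12, 0, 0, 0, 0]]], grip_force=30)

```text
t: 17.77
ee_pos: [0.3821, -0.256, 0.0615]
eef_rot: [[-0.622, 0.783, 0.001], [0.783, 0.622, -0.0], [-0.001, 0.0, -1.0]]
wrist_force: [0.5, 0.6, 2.8]
grip_width: 0.5
```

```bash
python3 - <<'E'
from h import *
plan((.456,-.074,.14,38.5),(.456,-.074,.066,38.5))
E
```

```text
t 17.77 p [ 0.3821 -0.256   0.0615] psi 38.5 grip 0.5 F [0.5 0.6 2.8]
[3.21, 5.7, -2.62] turn -0.0
[3.22, 5.7, -0.15] turn -0.0
```

servo_tool(rows=[[[0, 0, -1.2, 0, 0, 0, 0], [0, 0, -2.3, 0, 0, 0, 0], [0.4, 0.7, -2.6, 0, 0, 0, 0], [1.1, 2, -2.6, 0, 0, 0, 0], [1.8, 3.3, -2.6, 0, 0, 0, 0], [2.5, 4.5, -2.6, 0, 0, 0, 0], [3, 5.3, -2.6, 0, 0, 0, 0], [3.21, 5.7, -2.6, 0, 0, 0, 0], [3.21, 5.7, -2.6, 0, 0, 0, 0], [3.21, 5.7, -2.6, 0, 0, 0, 0], [3.21, 5.7, -2.6, 0, 0, 0, 0]]])

```text
t: 19.15
ee_pos: [0.4555, -0.0749, 0.1391]
eef_rot: [[-0.621, 0.784, -0.0], [0.784, 0.621, -0.0], [-0.0, -0.0, -1.0]]
wrist_force: [-0.4, 0.1, -2.2]
grip_width: 0.502
```

```bash
python3 - <<'E'
from h import *
plan((.456,-.074,.0662,38.5))
E
```

```text
t 19.15 p [ 0.4555 -0.0749  0.1391] psi 38.4 grip 0.502 F [-0.4  0.1 -2.2]
[0.01, 0.03, 2.43] turn -0.01
```

servo_tool(rows=[[[0, 0.03, 1, 0, 0, 0, 0], [0, 0.03, 1.8, 0, 0, 0, 0], [0, 0.03, 2.2, 0, 0, 0, 0], [0, 0.03, 2.43, 0, 0, 0, 0], [0, 0.03, 2.43, 0, 0, 0, 0], [0, 0.03, 2.43, 0, 0, 0, 0], [0, 0.03, 2.43, 0, 0, 0, 0.85], [0, 0.03, 2.43, 0, 0, 0, 0.85], [0, 0.03, 2.43, 0, 0, 0, 0.85], [0, 0.03, 2.43, 0, 0, 0, 0.85], [0, 0.03, 2.43, 0, 0, 0, 0.85], [0, 0.03, 1.5, 0, 0, 0, 0.85], [0, 0, 0, 0, 0, 0, 0.85], [0, 0, -1.7, 0, 0, 0, 0.8], [0, 0, -1.7, 0, 0, 0, 0.8], [0, 0, -1.7, 0, 0, 0, 0.8]]])

```text
t: 21.15
ee_pos: [0.4553, -0.0739, 0.1894]
eef_rot: [[-0.622, 0.783, -0.001], [0.783, 0.622, 0.0], [0.001, -0.0, -1.0]]
wrist_force: [0.8, -0.7, -0.0]
grip_width: 0.799
```

```bash
python3 - <<'E'
from h import *
a=capture("side"); b=capture("top")
for p in(a,b):
    X=cloud(p).reshape(-1,3)
    for c in((.456,-.074),(.66,-.0045)):
        m=(np.hypot(*(X[:,:2]-c).T)<.045)&(X[:,2]>.06)&(X[:,2]<.14)
        print(m.sum(), rect(X[m]) if m.sum()>5 else "",np.percentile(X[m,2],98) if m.sum() else "")
plan((.66,-.0045,.19,75),(.66,-.0045,.051,75))
E
```

```text
900 ((457.705322265625, -77.84019470214844), (44.64695739746094, 47.70713806152344), 84.00856018066406) 0.1342226344422335
549 ((659.783935546875, -6.087482452392578), (46.91724395751953, 44.447914123535156), 74.96581268310547) 0.0996533600426791
297 ((450.7165832519531, -64.73031616210938), (45.82952880859375, 27.794836044311523), 38.88153076171875) 0.13536955733388417
425 ((659.3271484375, -3.134592056274414), (44.16477584838867, 46.13798522949219), 75.84369659423828) 0.1005490482955227
t 21.25 p [ 0.4546 -0.0736  0.1883] psi 38.5 grip 0.8 F [-0.7  0.3  0.3]
[-2.45, 6.79, -0.07] turn -3.65
[-2.47, 6.8, 4.56] turn -3.65
```

servo_tool(rows=[[[-0.7, 2, -0.2, 0, 0, -1, 0.8], [-1.4, 4, -0.2, 0, 0, -2, 0.8], [-2.1, 6, -0.2, 0, 0, -3, 0.8], [-2.45, 6.8, -0.2, 0, 0, -3.68, 0.8], [-2.45, 6.8, -0.2, 0, 0, -3.68, 0.8], [-2.45, 6.8, -0.2, 0, 0, -3.68, 0.8], [-2.45, 6.8, -0.2, 0, 0, -3.68, 0.8], [-2.45, 6.8, -0.2, 0, 0, -3.68, 0.8]]])

```text
t: 22.25
ee_pos: [0.6605, -0.0051, 0.1966]
eef_rot: [[-0.967, 0.255, 0.0], [0.255, 0.967, -0.0], [-0.0, -0.0, -1.0]]
wrist_force: [-0.6, 0.4, -1.1]
grip_width: 0.802
```

```bash
python3 - <<'E'
from h import *
a=capture("side"); cv2.imwrite("pics/c5.png",a["color"][100:,150:600,::-1])
plan((.66,-.0045,.051,75.2))
E
```

```text
t 22.3 p [ 0.6607 -0.0051  0.1966] psi 75.2 grip 0.798 F [0.2 0.2 0.1]
[0.03, 0.01, 4.85] turn 0.0
```

View pics/c5.png

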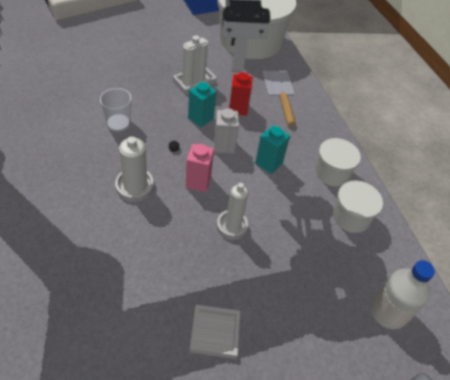

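Large (133,170), slim (236,210) and twin (195,65) stand in their holders, and the tin at (228,130) is untouched. Now I'll descend on the tin.

servo_tool(rows=[[[0.03, 0, 1, 0, 0, 0, 0.8], [0.03, 0, 2.5, 0, 0, 0, 0.8], [0.03, 0, 4, 0, 0, 0, 0.8], [0.03, 0, 4.7, 0, 0, 0, 0.8], [0.03, 0, 4.85, 0, 0, 0, 0.8], [0.03, 0, 4.85, 0, 0, 0, 0.8], [0.03, 0, 4.85, 0, 0, 0, 0], [0.03, 0, 4.85, 0, 0, 0, 0], [0.03, 0, 4.85, 0, 0, 0, 0], [0.03, 0, 4.85, 0, 0, 0, 0], [0.03, 0, 4.85, 0, 0, 0, 0], [0.03, 0, 4.85, 0, 0, 0, 0]]], grip_force=35)

```text
t: 23.8
ee_pos: [0.6603, -0.0044, 0.0506]
eef_rot: [[-0.967, 0.254, -0.0], [0.254, 0.967, 0.0], [0.0, 0.0, -1.0]]
wrist_force: [-0.2, -0.1, -0.6]
grip_width: 0.287
```

```bash
python3 - <<'E'
from h import *
plan((.66,-.0045,.211,75.2),(.537,-.389,.211,70),(.537,-.389,.056,70))
E
```

```text
t 23.8 p [ 0.6603 -0.0044  0.0506] psi 75.3 grip 0.287 F [-0.2 -0.1 -0.6]
[0.01, -0.0, -5.35] turn 0.01
[0.71, -13.44, -5.35] turn 0.53
[0.71, -13.44, -0.18] turn 0.53
```

```bash
python3 - <<'E'
from h import *
a=capture("side"); b=capture("top")
cv2.imwrite("pics/c6.png",np.hstack([cv2.resize(a["color"][150:300,280:480],None,fx=2,fy=3)[:,:,::-1],cv2.resize(b["color"][120:270,220:420],None,fx=2,fy=3)[:,:,::-1]]))
plan()
E
```

```text
t 23.9 p [ 0.6603 -0.0044  0.0506] psi 75.3 grip 0.282 F [-0.4  0.6  0.3]
```

View pics/c6.png

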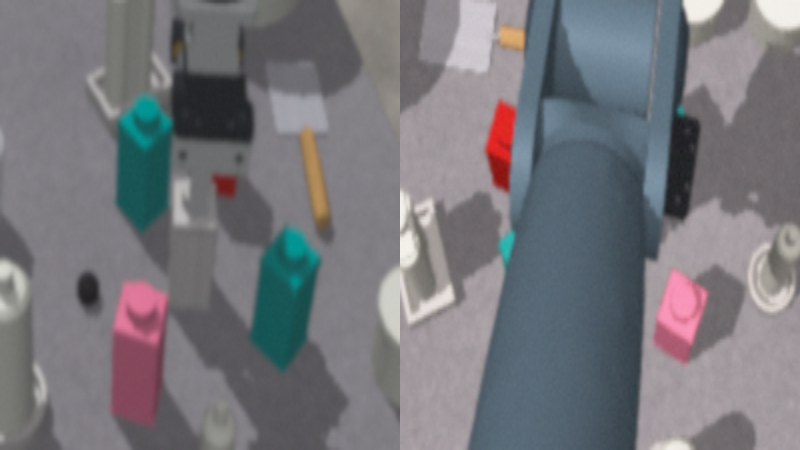

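```bash
python3 - <<'E'
from h import *
a=capture("side"); P=cloud(a); np.save("side6.npy",P)
cv2.imwrite("pics/c7.png",cv2.resize(a["color"][170:270,330:440],None,fx=6,fy=6,interpolation=cv2.INTER_CUBIC)[:,:,::-1])
X=P.reshape(-1,3)
m=(np.hypot(*(X[:,:2]-(.66,-.0045)).T)<.06)&(X[:,2]>.01)
Y=X[m]
for lo in np.arange(.01,.13,.01):
    k=(Y[:,2]>=lo)&(Y[:,2]<lo+.01)
    if k.sum(): print(round(lo,2),k.sum(),np.round(Y[k].min(0)[:2],3),np.round(Y[k].max(0)[:2],3))
Q=np.load("c0.npz")["side"].reshape(-1,3)
m=(np.hypot(*(Q[:,:2]-(.66,-.0045)).T)<.06)&(Q[:,2]>.01);Y=Q[m];print("before")
for lo in np.arange(.01,.13,.01):
    k=(Y[:,2]>=lo)&(Y[:,2]<lo+.01)
    if k.sum(): print(round(lo,2),k.sum(),np.round(Y[k].min(0)[:2],3),np.round(Y[k].max(0)[:2],3))
plan()
E
```

```text
0.01 83 [ 0.633 -0.031] [0.677 0.017]
0.02 66 [ 0.634 -0.032] [ 0.675 -0.02 ]
0.03 71 [ 0.634 -0.031] [ 0.676 -0.018]
0.04 84 [ 0.634 -0.032] [0.675 0.021]
0.05 76 [ 0.635 -0.031] [ 0.676 -0.019]
0.06 79 [ 0.633 -0.032] [ 0.676 -0.013]
0.07 86 [ 0.635 -0.032] [0.676 0.019]
0.08 217 [ 0.634 -0.033] [0.685 0.019]
0.09 44 [ 0.646 -0.031] [0.66  0.011]
0.1 37 [ 0.646 -0.034] [ 0.664 -0.018]
0.11 39 [ 0.645 -0.034] [ 0.662 -0.025]
0.12 42 [ 0.646 -0.033] [ 0.664 -0.016]
before
0.01 72 [ 0.634 -0.032] [0.677 0.018]
0.02 77 [ 0.634 -0.033] [ 0.676 -0.019]
0.03 66 [ 0.634 -0.031] [ 0.677 -0.017]
0.04 92 [ 0.634 -0.032] [0.675 0.018]
0.05 73 [ 0.634 -0.031] [ 0.677 -0.019]
0.06 75 [ 0.634 -0.032] [ 0.675 -0.014]
0.07 90 [ 0.635 -0.033] [0.676 0.02 ]
0.08 243 [ 0.634 -0.032] [0.684 0.019]
0.09 135 [ 0.645 -0.02 ] [0.673 0.01 ]
0.1 4 [ 0.648 -0.014] [ 0.667 -0.001]
t 23.95 p [ 0.6603 -0.0044  0.0507] psi 75.3 grip 0.282 F [0.4 0.8 0.5]
```

View pics/c7.png

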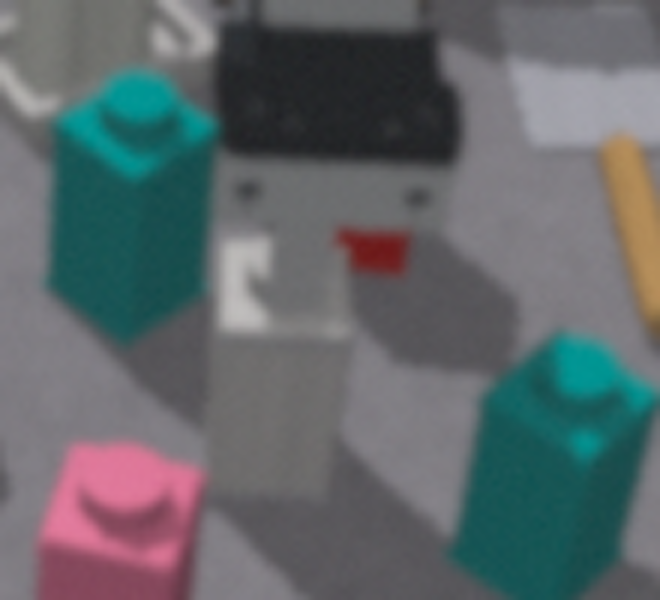

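```bash
python3 - <<'E'
from h import *
P=np.load("side6.npy")
def sm(n,P):
    print(n)
    for (r,c) in [(215,372),(217,378),(222,377),(222,369),(218,368),(213,384),(203,384),(198,384),(195,380),(187,380),(180,380),(175,380)]:
        print((c,r),np.round(P[r,c],3))
sm("now",P)
X=P.reshape(-1,3);m=(np.hypot(*(X[:,:2]-(.66,-.0045)).T)<.11)&(X[:,2]>.1)&(X[:,0]<.70)
Y=X[m]
for lo in np.arange(.10,.26,.01):
    k=(Y[:,2]>=lo)&(Y[:,2]<lo+.01)
    if k.sum(): print(round(lo,2),k.sum(),np.round(Y[k].min(0)[:2],3),np.round(Y[k].max(0)[:2],3))
s=get_state();print(s["joint_positions"],s["joint_torque"],s["wrist_torque"])
E
```

```text
now
(372, 215) [ 0.647 -0.008  0.096]
(378, 217) [ 0.652 -0.03   0.111]
(377, 222) [ 0.655 -0.02   0.087]
(369, 222) [ 0.639 -0.016  0.087]
(368, 218) [ 0.641 -0.004  0.086]
(384, 213) [ 0.662 -0.032  0.122]
(384, 203) [ 0.639 -0.082  0.197]
(384, 198) [ 0.635 -0.087  0.214]
(380, 195) [ 0.627 -0.088  0.223]
(380, 187) [ 0.63  -0.076  0.229]
(380, 180) [ 0.636 -0.058  0.229]
(380, 175) [ 0.64  -0.044  0.228]
0.1 44 [ 0.583 -0.083] [0.664 0.095]
0.11 39 [ 0.645 -0.034] [ 0.662 -0.025]
0.12 42 [ 0.646 -0.033] [ 0.664 -0.016]
0.13 24 [ 0.646 -0.033] [ 0.663 -0.027]
0.18 53 [ 0.609 -0.09 ] [0.674 0.076]
0.19 219 [ 0.609 -0.092] [0.696 0.075]
0.2 258 [ 0.609 -0.094] [0.699 0.08 ]
0.21 190 [ 0.606 -0.098] [0.698 0.073]
0.22 735 [ 0.607 -0.1  ] [0.676 0.083]
0.23 213 [ 0.611 -0.097] [ 0.674 -0.014]
0.24 120 [ 0.631 -0.052] [ 0.67 -0.01]
0.25 115 [ 0.632 -0.05 ] [ 0.673 -0.025]
[-1.02034838e+01  2.22281638e+01  9.19450613e+01  6.54649815e-03
  6.58303601e+01 -8.54727283e+01] [-2.66386745e-01 -4.43354023e+01 -2.86571467e+01 -1.08210181e-01
  5.50777582e-02 -4.15904971e-03] [ 0.09468495 -0.04997293 -0.02475466]
```

servo_tool(rows=[[[0, 0, 0, 0, 0, 0, 0.8], [0, 0, 0, 0, 0, 0, 0.8], [0, 0, 0, 0, 0, 0, 0.8], [0, 0, 0, 0, 0, 0, 0.8], [0, 0, 0, 0, 0, 0, 0.8], [0, 0, 0, 0, 0, 0, 0.8], [0, 0, 0, 0, 0, 0, 0.8]]])

```text
t: 24.82
ee_pos: [0.6603, -0.0045, 0.0507]
eef_rot: [[-0.967, 0.254, 0.0], [0.254, 0.967, -0.0], [-0.0, 0.0, -1.0]]
wrist_force: [0.6, -0.6, -0.2]
grip_width: 0.799
```

```bash
cat > m.py <<'E'
from h import *
import sys
s=get_state(); p=np.array(s["ee_pos"])
a=capture("side");P=cloud(a)
cv2.imwrite(f"pics/{sys.argv[1]}.png",cv2.resize(a["color"][130:280,300:470],None,fx=4,fy=4,interpolation=cv2.INTER_CUBIC)[:,:,::-1])
X=P.reshape(-1,3);Y=X[(np.hypot(*(X[:,:2]-p[:2]).T)<.105)&(X[:,2]>.01)]
plan()
for lo in np.arange(.04,.26,.01):
    k=(Y[:,2]>=lo)&(Y[:,2]<lo+.01)&(Y[:,1]<-.036)&(Y[:,1]>-.11)&(Y[:,0]>.63)
    if k.sum(): print(round(lo,2),k.sum(),np.round(Y[k].min(0)[:2],3),np.round(Y[k].max(0)[:2],3))
E
python3 m.py c8
```

```text
t 24.88 p [ 0.6603 -0.0045  0.0507] psi 75.3 grip 0.796 F [0.3 0.3 0.1]
0.04 42 [ 0.71  -0.088] [ 0.725 -0.063]
0.05 39 [ 0.71  -0.088] [ 0.724 -0.066]
0.06 44 [ 0.71  -0.088] [ 0.724 -0.064]
0.07 45 [ 0.71  -0.088] [ 0.723 -0.063]
0.08 107 [ 0.711 -0.088] [ 0.745 -0.043]
0.09 106 [ 0.64  -0.082] [ 0.747 -0.041]
0.1 40 [ 0.639 -0.076] [ 0.735 -0.049]
0.11 42 [ 0.639 -0.057] [ 0.658 -0.04 ]
0.12 35 [ 0.64  -0.056] [ 0.657 -0.05 ]
0.13 49 [ 0.64  -0.057] [ 0.658 -0.04 ]
0.14 37 [ 0.64  -0.056] [ 0.657 -0.05 ]
0.15 38 [ 0.639 -0.056] [ 0.658 -0.048]
0.18 34 [ 0.631 -0.091] [ 0.674 -0.08 ]
0.19 110 [ 0.631 -0.091] [ 0.673 -0.078]
0.2 59 [ 0.631 -0.094] [ 0.673 -0.08 ]
0.21 88 [ 0.631 -0.097] [ 0.672 -0.085]
0.22 522 [ 0.63  -0.099] [ 0.676 -0.038]
0.23 166 [ 0.63  -0.096] [ 0.674 -0.037]
0.24 106 [ 0.631 -0.051] [ 0.669 -0.039]
0.25 111 [ 0.632 -0.051] [ 0.673 -0.038]
```

View pics/c8.png

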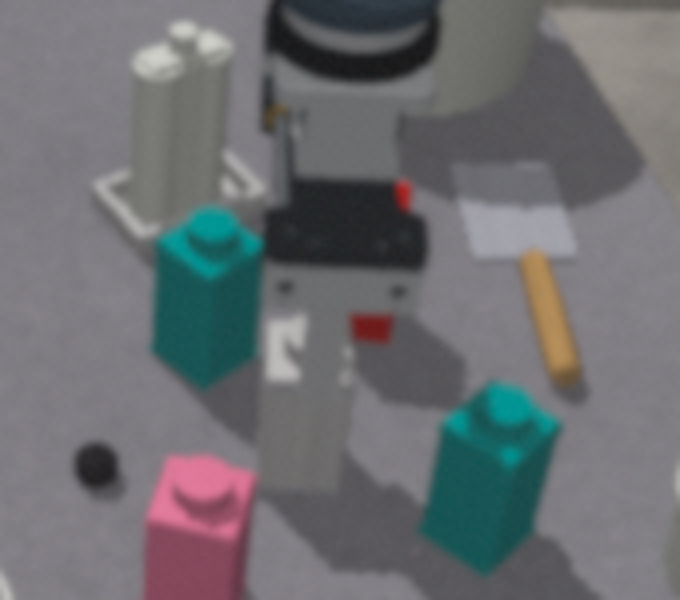

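servo_tool(rows=[[[0, 0, 0.3, 0, 0, 0, 0.8], [0, 0, 0.6, 0, 0, 0, 0.8], [0, 0, 0.6, 0, 0, 0, 0.8], [0, 0, 0.6, 0, 0, 0, 0.8]]])

```text
t: 25.38
ee_pos: [0.6603, -0.0045, 0.0325]
eef_rot: [[-0.967, 0.254, -0.0], [0.254, 0.967, 0.0], [0.0, -0.0, -1.0]]
wrist_force: [-0.1, 0.2, 0.3]
grip_width: 0.799
```

```bash
python3 m.py c9
```

```text
t 25.43 p [ 0.6605 -0.0045  0.0328] psi 75.3 grip 0.798 F [ 0.4 -0.   0.5]
0.04 44 [ 0.71  -0.088] [ 0.724 -0.064]
0.05 40 [ 0.711 -0.088] [ 0.724 -0.066]
0.06 37 [ 0.709 -0.088] [ 0.723 -0.065]
0.07 43 [ 0.642 -0.088] [ 0.725 -0.04 ]
0.08 140 [ 0.64  -0.088] [ 0.745 -0.043]
0.09 137 [ 0.64  -0.082] [ 0.747 -0.04 ]
0.1 39 [ 0.64  -0.074] [ 0.738 -0.049]
0.11 44 [ 0.639 -0.056] [ 0.657 -0.042]
0.12 38 [ 0.64  -0.056] [ 0.657 -0.049]
0.13 40 [ 0.639 -0.057] [ 0.657 -0.048]
0.14 2 [ 0.655 -0.056] [ 0.657 -0.056]
0.16 12 [ 0.631 -0.09 ] [ 0.671 -0.08 ]
0.17 102 [ 0.631 -0.092] [ 0.674 -0.079]
0.18 72 [ 0.63  -0.092] [ 0.673 -0.079]
0.19 79 [ 0.63  -0.098] [ 0.672 -0.085]
0.2 169 [ 0.63  -0.099] [ 0.674 -0.042]
0.21 506 [ 0.63  -0.097] [ 0.677 -0.037]
0.22 100 [ 0.632 -0.051] [ 0.67  -0.037]
0.23 102 [ 0.631 -0.052] [ 0.676 -0.037]
0.24 123 [ 0.632 -0.052] [ 0.683 -0.039]
0.25 208 [ 0.631 -0.053] [ 0.686 -0.036]
```

servo_tool(rows=[[[0, 0, 0.3, 0, 0, 0, 0.8], [0, 0, 0.62, 0, 0, 0, 0.8], [0, 0, 0.62, 0, 0, 0, 0.8], [0, 0, 0.62, 0, 0, 0, 0], [0, 0, 0.62, 0, 0, 0, 0], [0, 0, 0.62, 0, 0, 0, 0], [0, 0, 0.62, 0, 0, 0, 0], [0, 0, 0.62, 0, 0, 0, 0], [0, 0, 0.62, 0, 0, 0, 0], [0, 0, 0.62, 0, 0, 0, 0]]])

```text
t: 26.68
ee_pos: [0.6605, -0.0045, 0.0144]
eef_rot: [[-0.967, 0.254, 0.0], [0.254, 0.967, -0.0], [-0.0, 0.0, -1.0]]
wrist_force: [0.1, 0.4, 2.3]
grip_width: 0.466
```

```bash
python3 m.py c9; python3 - <<'E'
from h import *
plan((.537,-.389,.211,70))
E
```

```text
t 26.73 p [ 0.6605 -0.0045  0.0143] psi 75.3 grip 0.462 F [0.2 0.6 1.8]
0.04 42 [ 0.71  -0.089] [ 0.724 -0.065]
0.05 41 [ 0.71  -0.088] [ 0.724 -0.065]
0.06 65 [ 0.647 -0.087] [ 0.724 -0.036]
0.07 63 [ 0.645 -0.087] [ 0.725 -0.037]
0.08 138 [ 0.646 -0.088] [ 0.744 -0.036]
0.09 115 [ 0.645 -0.082] [ 0.746 -0.036]
0.1 22 [ 0.646 -0.074] [ 0.745 -0.036]
0.15 94 [ 0.631 -0.092] [ 0.675 -0.078]
0.16 82 [ 0.63  -0.092] [ 0.674 -0.08 ]
0.17 76 [ 0.63  -0.097] [ 0.686 -0.037]
0.18 90 [ 0.63  -0.099] [ 0.673 -0.069]
0.19 570 [ 0.63  -0.098] [ 0.677 -0.036]
0.2 100 [ 0.632 -0.05 ] [ 0.671 -0.037]
0.21 92 [ 0.633 -0.05 ] [ 0.669 -0.037]
0.22 103 [ 0.632 -0.051] [ 0.68  -0.037]
0.23 206 [ 0.63  -0.053] [ 0.687 -0.036]
0.24 129 [ 0.637 -0.05 ] [ 0.681 -0.036]
0.25 31 [ 0.651 -0.039] [ 0.669 -0.036]
t 26.73 p [ 0.6605 -0.0045  0.0143] psi 75.3 grip 0.462 F [0.2 0.6 1.8]
[0.72, -13.44, -6.56] turn 0.53
```

View pics/c9.png

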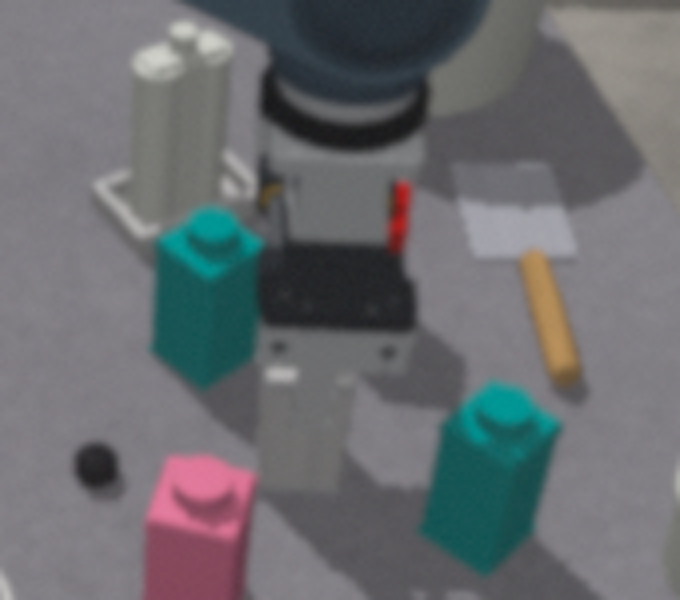

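servo_tool(rows=[[[0, 0, -1.5, 0, 0, 0, 0], [0, 0, -3.2, 0, 0, 0, 0], [0, 0, -4.8, 0, 0, 0, 0], [0, 0, -5.3, 0, 0, 0, 0], [0.1, -1, -5.3, 0, 0, 0, 0], [0.15, -2.6, -5.3, 0, 0, 0.2, 0], [0.2, -4.4, -5.3, 0, 0, 0.5, 0], [0.3, -6.2, -5.3, 0, 0, 0.5, 0], [0.4, -8, -5.3, 0, 0, 0.5, 0], [0.5, -9.8, -5.3, 0, 0, 0.5, 0], [0.6, -11.6, -5.3, 0, 0, 0.5, 0], [0.7, -12.8, -5.3, 0, 0, 0.5, 0], [0.72, -13.44, -5.3, 0, 0, 0.5, 0], [0.72, -13.44, -5.3, 0, 0, 0.5, 0], [0.72, -13.44, -5.3, 0, 0, 0.5, 0], [0.72, -13.44, -5.3, 0, 0, 0.5, 0]]])

```text
t: 28.72
ee_pos: [0.5375, -0.3875, 0.173]
eef_rot: [[-0.942, 0.336, -0.0], [0.336, 0.942, 0.0], [0.0, 0.0, -1.0]]
wrist_force: [-0.9, 0.5, -1.5]
grip_width: 0.464
```

```bash
python3 - <<'E'
from h import *
plan((.537,-.389,.06,70))
a=capture("side"); b=capture("top")
cv2.imwrite("pics/c10.png",np.hstack([a["color"][200:480,200:560],b["color"][100:380,300:640]])[:,:,::-1])
for p in(a,b):
    X=cloud(p).reshape(-1,3)
    d=np.hypot(*(X[:,:2]-(.537,-.389)).T)<.07
    for lo in np.arange(.11,.3,.02):
        m=d&(X[:,2]>lo)&(X[:,2]<=lo+.02)
        if m.sum()>5:
            r=rect(X[m]);print(round(lo,2),m.sum(),np.round(r[0]),np.round(r[1]),round(r[2]))
    m=(np.hypot(*(X[:,:2]-(.618,-.203)).T)<.04)&(X[:,2]>.06)&(X[:,2]<.14);print("slim",rect(X[m])[0])
E
```

```text
t 28.73 p [ 0.5375 -0.3875  0.173 ] psi 70.4 grip 0.464 F [-0.9  0.5 -1.5]
[-0.0, -0.05, 3.77] turn 0.04
0.15 122 [ 529. -407.] [ 5. 45.] 69
0.17 201 [ 529. -408.] [ 3. 44.] 71
slim (0.0, 0.0)
0.15 56 [ 535. -368.] [54. 27.] 16
0.17 106 [ 536. -369.] [52. 25.] 13
0.19 77 [ 525. -367.] [34. 16.] 28
0.21 96 [ 534. -362.] [46. 14.] 27
0.23 163 [ 533. -362.] [39. 18.] 40
0.25 38 [ 536. -366.] [31.  7.] 62
slim (619.2590942382812, -203.26153564453125)
```

View pics/c10.png

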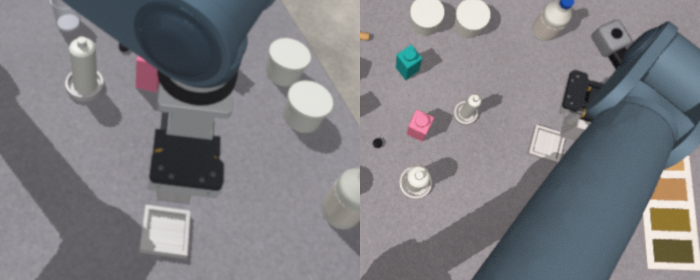

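servo_tool(rows=[[[0, -0.05, 1.2, 0, 0, 0, 0], [0, -0.05, 2.6, 0, 0, 0, 0], [0, -0.05, 3.8, 0, 0, 0, 0], [0, -0.05, 4.5, 0, 0, 0, 0], [0, -0.05, 4.8, 0, 0, 0, 0], [0, -0.05, 4.8, 0, 0, 0, 0], [0, -0.05, 4.8, 0, 0, 0, 0]]])

```text
t: 29.7
ee_pos: [0.5373, -0.3913, 0.0309]
eef_rot: [[-0.941, 0.338, 0.002], [0.338, 0.941, -0.002], [-0.003, -0.001, -1.0]]
wrist_force: [0.2, 0.4, -2.1]
grip_width: 0.468
```

```bash
python3 - <<'E'
from h import *
plan((.537,-.389,.0188,70))
a=capture("side"); b=capture("top")
cv2.imwrite("pics/c11.png",cv2.resize(a["color"][330:480,280:480],None,fx=4,fy=4)[:,:,::-1])
X=cloud(a).reshape(-1,3)
d=np.hypot(*(X[:,:2]-(.537,-.389)).T)<.055
for lo in np.arange(.0,.12,.01):
    m=d&(X[:,2]>lo)&(X[:,2]<=lo+.01)
    if m.sum()>5:
        r=rect(X[m]);print(round(lo,2),m.sum(),np.round(r[0]),np.round(r[1]),round(r[2]))
E
```

```text
t 29.7 p [ 0.5373 -0.3913  0.0309] psi 70.3 grip 0.468 F [ 0.2  0.4 -2.1]
[0.04, 0.07, 0.4] turn 0.03
0.0 508 [ 518. -400.] [ 65. 109.] 29
0.01 307 [ 536. -391.] [72. 71.] 70
```

View pics/c11.png

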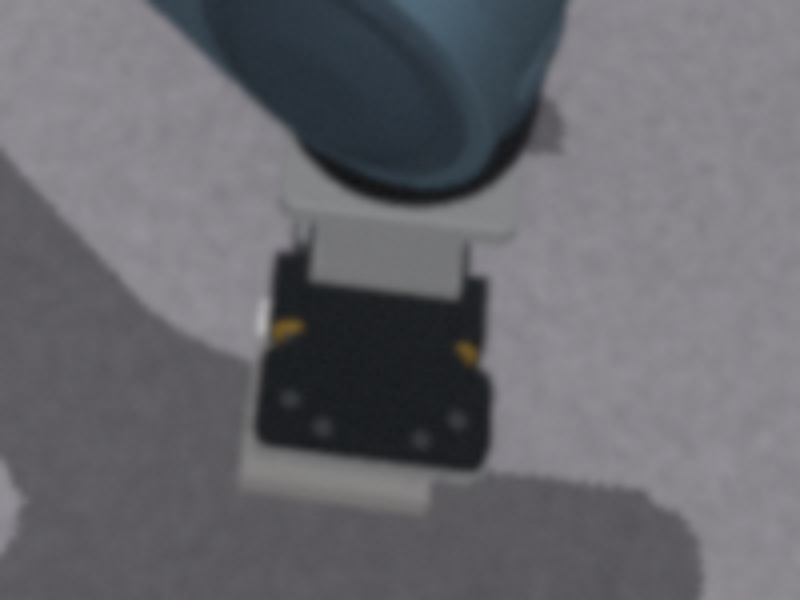

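servo_tool(rows=[[[0, 0, 0.15, 0, 0, 0, 0], [0, 0, 0.3, 0, 0, 0, 0], [0, 0, 0.34, 0, 0, 0, 0], [0, 0, 0.38, 0, 0, 0, 0], [0, 0, 0.38, 0, 0, 0, 0], [0, 0, 0.38, 0, 0, 0, 0]]])

```text
t: 30.55
ee_pos: [0.5362, -0.3901, 0.0183]
eef_rot: [[-0.941, 0.337, -0.001], [0.337, 0.941, 0.001], [0.001, 0.0, -1.0]]
wrist_force: [-3.4, 2.2, 5.2]
grip_width: 0.468
```

servo_tool(rows=[[[0, 0, 0, 0, 0, 0, 0.75], [0, 0, 0, 0, 0, 0, 0.75], [0, 0, 0, 0, 0, 0, 0.75], [0, 0, 0, 0, 0, 0, 0.75], [0, 0, 0, 0, 0, 0, 0.75], [0, 0, -1, 0, 0, 0, 0.75], [0, 0, -2.5, 0, 0, 0, 0.75], [0, 0, -4, 0, 0, 0, 0.75], [0, 0, -5, 0, 0, 0, 0.75], [2, 5, -5, 0, 0, 0, 0.75], [3, 7, -5, 0, 0, 0, 0.75], [3, 7, -5, 0, 0, 0, 0.75], [3, 7, -5, 0, 0, 0, 0.75], [3, 7, -5, 0, 0, 0, 0.75], [3, 7, -5, 0, 0, 0, 0.75]]])

```text
t: 32.42
ee_pos: [0.5228, -0.163, 0.1679]
eef_rot: [[-0.941, 0.338, 0.0], [0.338, 0.941, -0.001], [-0.001, -0.0, -1.0]]
wrist_force: [1.7, 0.2, -0.5]
grip_width: 0.75
```

```bash
python3 - <<'E'
from h import *
plan()
a=capture("side"); b=capture("top")
cv2.imwrite("pics/c12.png",np.hstack([a["color"][100:480,150:550],b["color"][80:460,150:550]])[:,:,::-1])
T={"large":(.456,-.0745),"slim":(.618,-.203),"twin":(.6465,.2175),"tin":(.537,-.389),"cup":(.4465,.110)}
for n,p in(("side",a),("top",b)):
    X=cloud(p).reshape(-1,3)
    for k,c in T.items():
        d=np.hypot(*(X[:,:2]-c).T)<.045
        m=d&(X[:,2]>.06)&(X[:,2]<.14)
        if m.sum()>20:
            r=rect(X[m]);lid=d&(abs(X[:,2]-dict(large=.114,slim=.110,twin=.112,tin=.09,cup=.075)[k])<.006)
            print(n,k,m.sum(),np.round(r[0],1),np.round(r[1]),round(r[2]),"top z",np.round(np.percentile(X[m,2],[90,98]),3),"shoulder",round(float(np.median(X[lid,2])),4))
E
```

```text
t 32.42 p [ 0.5228 -0.163   0.1679] psi 70.3 grip 0.75 F [ 1.7  0.2 -0.5]
side large 899 [457.8 -77.6] [43. 48.] 89 top z [0.123 0.134] shoulder 0.1172
side slim 504 [ 619.1 -208.5] [25. 30.] 60 top z [0.117 0.129] shoulder 0.1128
side tin 1135 [ 534.8 -390.8] [45. 45.] 70 top z [0.102 0.103] shoulder 0.0893
side cup 391 [446.8 108.7] [68. 66.] 87 top z [0.076 0.077] shoulder 0.0736
top large 388 [459.6 -67.5] [37. 47.] 60 top z [0.132 0.136] shoulder 0.1174
top twin 439 [644.2 219.8] [62. 29.] 17 top z [0.126 0.131] shoulder 0.1139
top tin 518 [ 534.8 -388.1] [45. 46.] 70 top z [0.102 0.104] shoulder 0.0898
top cup 191 [446.3 111.4] [66. 66.] 90 top z [0.077 0.078] shoulder 0.0745
```

View pics/c12.png

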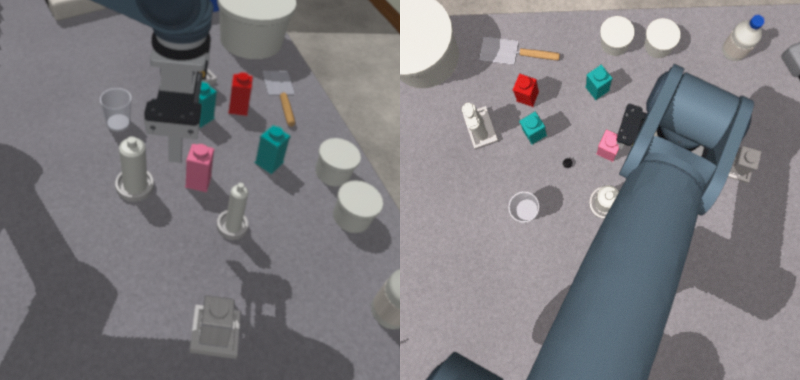

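```bash
python3 -c "
from workcell import *
print(finish_job())"
```

```text
the job is handed in; nothing more can be done
None
```

All four packs stand upright in their own holders, and I handed the job in at about 32.5 s of the 128 s allowed.

**Last checks (both depth cameras):** The tops are 4 mm higher than on the bench, so each pack is on its pocket floor:

| Pack | Overall height | Measured top |
|---|---|---|
| Large | 130 mm | about 134 mm |
| Slim | 125 mm | about 129 mm |
| Twin | 125 mm | about 130 mm |
| Tin | 98 mm | about 103 mm |

- **Centres:** From unobstructed views, each pack was within about 3 mm of its holder's centre. In the last views the arm partly hid the large and the twin. The slim was seen only from the side, which gave an offset of about 5.5 mm. All are inside the 14 mm limit.
- **Cup and gripper:** The cup had moved less than 1 mm, and the coloured tins looked untouched. The gripper was open and clear of everything.

**What disagreed:** On the first try at the tin, the reported tool height was about 37 mm lower than what the side camera's depth showed. The fingers closed on the cap (27 mm opening instead of 44 mm). I opened them without moving the tin, went down by the camera instead, and gripped the body (43.5 mm). I did not find the cause. The earlier grasps closed on the expected widths, so the offset seems to have appeared after them.

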